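# Turn a milled blank over in the trimming stand

## Robot

A 6-joint arm with a two-finger parallel gripper is mounted at the origin on a cart in front of the work surface, level with it; the furniture and walls round the work are solid. World frame = base frame: x ahead of the robot, y to its left, z up, the work surface at z = 0. Lengths are in m, angles in degrees, forces in N, time in s.
With the tool pointing down it reaches from about 0.25 to 0.725 m from the base axis. Payload 9.7 kg.
Tool frame: the origin (TCP) lies at the very end of the fingers, on their centre line; the grasp point (between the pads) lies grasp_offset behind it (grasp_offset is the distance from the TCP to the grasp point, in m); z points along the fingers, y is the line along which they close (so a half turn about z gives the same grasp; the last joint's range is limited). The gripper opens to 85 mm and grips with 20 to 120 N. Pads are 22 mm wide; open, the fingers measure 114 mm over their backs; the gripper's body (76 mm by 85 mm) begins 54 mm behind the grasp point. The pads swing forward as they close: fully open they stand 13 mm farther back than shut.
Start: joints at [-69.328, 4.979, 10.078, 95.1, 0, 90], TCP at [0.194, -0.515, 0.231] pointing down, gripper open.
Joint ranges: [-179.16, 179.16], [-48.56, 103.87], [-65.8, 70.77], [-126.05, 130.52], [-82.76, 87.17], [-180, 180]. Speed limits (degrees/s): [127.2, 127.2, 147.25, 180, 180, 180].

## Interface

Orientations are given as [roll, pitch, yaw] about the fixed x, y, z axes, in that order (R = Rz(yaw) Ry(pitch) Rx(roll)).
In Python, from workcell import get_obs, camera, calibration, job_done, recognise, cut_out, mark_of, grasp_offset gives the robot as it stands.
- The arm moves only by the tool servo_tool, never from a script. Its argument "moves" is a list of rows, each a list of 3 entries, a list of its own where there are three numbers: the turn, a rotation vector about the tool's x, y, z in degrees, then the shift along the tool's x, y, z in m, then the opening in per cent of the stroke, from 0 (shut) to 100 (fully open). In form: [[[ax, ay, az], [x, y, z], claw], ...]. A call has 1 to 12 rows; each row shifts and turns the commanded pose from where the row before left it, along the tool's axes as they then stand; what a row does not reach is not made up. A row lasts 1/10 s, in which the tool goes at most 50 mm and 8.59 degrees, less where a joint would pass 70% of its speed; a pose out of reach is approached as far as the arm can. A call is refused whole if a number of a shift passes 0.05 or a number of a turn 8.59, either way. A call with a gripper value outside its range is refused whole. The fingers move at their own pace and stop on an object; "force" is the grip in N (left out, the last holds). Time passes only in rows, so rows that do not move let the fingers close. It gives the time, the measured TCP pose, the force, the opening and the grip force at its end, in the units of the state.
- get_obs(): the state, without advancing time (a new reading comes with each control period).
- camera(name): name is "scene" or "top" or "wrist"; returns (picture, depth): 384x512x3 uint8, red, green, blue; 384x512 float32, m along the optical axis (not along the pixel's ray), 0 where there is no reading.
- calibration(name): a dict with "camera_matrix" (3x3 intrinsics, pixels), "R" (3x3) and "t" (3): a world point X has camera coordinates R X + t. Camera axes: x right, y down, z forward; pixel columns grow to the right and rows downward; lengths in m; the calibration is good to about 2 mm. The wrist camera is an equidistant fisheye: a pixel r from the principal point sees the ray r / f radians off the axis. A picture is of the moment at which its call begins: read the wrist's pose just before it. calibration takes no time and is no camera call; for the wrist camera it gives the pose at the moment of the call.
- job_done(): hands the job in; it is judged then, once.
Trained networks look in the newest picture that a camera, given by its name, has taken for a name from the list of things; names that differ only in an ending like _2 or _b are one class to them, and where a whole thing is asked for, a point or a joint stands for the part that bears it (a point fixed in the world has none). Each returns a list of dicts, best first, with "score" (0 to 1); they miss things now and then, are a little off and sometimes report something else, mostly with a low value. They report only what shows in the picture. A call takes as long as a camera call. They do not tell look-alikes from the thing itself.
- recognise(name, camera): "xyz" ([x, y, z] in m, in the coordinates of the camera as it stood for that picture, good to about 4 mm: the middle of the surface that is visible of it).
- cut_out(name, camera): "mask" (384x512 bool, what is visible of it).
- mark_of(name, camera): "xyz" ([x, y, z] in m, in the coordinates of the camera as it stood for that picture, good to about 4 mm: a listed point, or the origin of a listed thing).
The state is a dict: "time": time; "q": joint angles; "qd": joint speeds; "joint_efforts": joint torques, N m; "ee_pos": TCP position; "tcp_rot": TCP orientation; "wrist_force": force on the tool from outside, world axes, zero at the start; "torque": the same for the moment, N m; "opening": finger opening in m; "grasp_force": force on a finger pad.
Only numpy, scipy, OpenCV 4.12 (cv2) and the standard library are available. Lean on these libraries where they do the work, as an engineer would, in place of code of your own. Each camera call takes 0.05 s, during which the arm holds its last target. There are 200 camera calls.

## Task

The round milled blank is locked in the inclined trimming stand with its plain back showing. Pull the stand's locking plunger out, lift the blank out, turn it over and slide it back fully home so that the face with the milled crowns looks out of the front of the stand, then press the plunger fully in again. The blank is brittle: do not drop it, and leave the other things on the bench where they are.

Things in the scene. Friction and masses are not known exactly. Their poses are not given: they have to be found in the camera images.
- blank: chalk-white round milling blank: rim flange 98.5 mm across and 10 mm thick, core 90 mm across and 16 mm thick, about 0.2 kg. Origin at its centre; z points out of the milled face (a horseshoe of six round pockets with a crown in each, nothing proud). The other face is flat and plain but for a fine circle. Its turn about z does not matter
- blank_milled_face (a point): centre of the blank's milled face, 8 mm from the blank's origin along its z. The pockets feel flat to fingers that pinch the blank across its 16 mm thickness
- cradle: fixed inclined cradle, a U-shaped aluminium channel open at its upper end. Origin: where the centre of a seated blank lies, 66 mm above the bench. x points up the slope, 30 degrees off vertical, the way the blank slides out; y is level, towards the plunger; z points out of the front, 30 degrees above level. The channel is 12 mm wide, so a seated blank sits at z 0 (leaning on the back lip) to +2 mm
- cradle_mouth (a point): middle of the cradle's open upper end, in line with the channel's mid-width: x +54, y 0, z +1 mm in the cradle's frame. The two arms are 100 mm apart inside (94 mm between the lips), 114 mm outside, 20 mm deep; their lips flare from x +44 to +54 mm. Between the lips front and back are open for fingers. A blank held 105 mm or more up the slope from its seat turns clear of the arms
- stand: base of the heavy trimming stand, which does not move: plate 124 by 150 mm, 14 mm high. Origin at the centre of its underside; z up, x level towards the back of the stand (the way the cradle leans), y as the cradle's y
- keeper (a joint): travel of the locking plunger along the cradle's y, in m: 0 = pressed in, its steel pin above the blank's flange so that the blank cannot slide out; 0.014 = pulled fully out, blank free. A spring ball grips it: it takes about 4 N to shift and stays where it is left
- keeper_knob (a point): centre of the plunger's black knurled knob, a level cylinder 20 mm in diameter and 16 mm long with its axis along the cradle's y; it moves with the plunger. Pressed in it lies at x +34, y +75 mm in the cradle's frame; a boss on the arm ends 5 mm short of its inner end
- spare_blank: bystander: a plain unmilled blank of the same size lying flat on the bench, origin at the centre of its underside
- marker_pen: bystander: marker pen, 124 mm long, lying in front of the stand
- carver_1: bystander: steel hand instrument, 178 mm long, lying behind the stand
- bur_block: bystander: drilled block with burs, 34 by 85 by 41 mm
- study_model: bystander: plaster study model of a jaw, 84 by 75 by 39 mm
- die_block: bystander: stone block, 51 by 56 by 27 mm
Mind the look-alikes: they are no part of the job. Leave any brown or pink look-alike of the blank alone.

How it is judged:
By the outcome, as a careful person would: the job done as asked, in the order asked, and still so for the second after the job is handed in, with the robot touching nothing.
It also fails if it takes over 56 s, if anything falls off the work surface, if the arm or the gripper's body presses on something with over 40 N, if the wrist force passes 120 N, or if a joint passes its speed limit or range.

## Working session

There is one attempt and no reset: what is moved stays moved. The work goes in short steps, Python scripts to look and compute and a tool call to move; the robot and the scene stay as the last step left them, time stands still between calls to the robot, and variables do not carry over. Pictures are saved under pics/ and viewed, at most 10 in all, crops included, and the job is handed in when it is done.

Besides the shell and the picture viewer there is one more tool, called as a command line: name --argument value ..., lists and objects as JSON in quotes. servo_tool: Moves the arm, as the interface text tells. Its arguments: {"type":"object","properties":{"moves":{"type":"array"},"force":{"type":"number"}},"required":["moves"]}

```bash
ls; mkdir -p pics
cat > h.py <<'E'
import numpy as np, cv2
from workcell import *
from scipy.spatial.transform import Rotation as Ro
def w(p,c):
    k=calibration(c); return np.array(k["R"]).T@(np.array(p)-np.array(k["t"]))
def proj(X,c):
    k=calibration(c); p=np.array(k["R"])@np.array(X)+np.array(k["t"]); K=np.array(k["camera_matrix"]); u=K@p; return u[:2]/u[2]
E
python3 - <<'E'
from h import *
print(grasp_offset, {k:np.round(v,3) for k,v in get_obs().items()})
for c in("scene","top"):
    im,d=camera(c); cv2.imwrite(f"pics/{c}0.png",im[:,:,::-1]); np.save(f"{c}0.npy",d)
    for n in("blank","cradle","cradle_mouth","keeper_knob","stand","spare_blank"):
        for r in mark_of(n,c)[:3]: X=w(r["xyz"],c); print(c,n,round(r["score"],2),X.round(4),proj(X,c).round())
a=cv2.imread("pics/scene0.png");b=cv2.imread("pics/top0.png")
cv2.imwrite("pics/both.png",cv2.resize(np.vstack([a,b]),None,fx=.78,fy=.78,interpolation=cv2.INTER_AREA))
E
```

```text
pics
0.0187 {'time': np.float64(0.0), 'q': array([-6.9327e+01,  5.0110e+00,  1.0034e+01,  9.5100e+01,  1.0000e-03,
        8.9999e+01]), 'qd': array([-0.113,  0.051,  0.047, -0.041, -0.066, -0.067]), 'joint_efforts': array([-0.0000e+00, -5.2038e+01,  4.6481e+01,  1.6000e-02,  0.0000e+00,
        0.0000e+00]), 'ee_pos': array([ 0.194, -0.514,  0.231]), 'tcp_rot': array([-1.79923e+02, -1.00000e-03,  2.06740e+01]), 'wrist_force': array([-0.062, -0.14 ,  0.158]), 'torque': array([ 0.002, -0.023,  0.016]), 'grasp_force': np.float64(0.0), 'opening': np.float64(0.086)}
scene blank 0.74 [ 0.6274 -0.3102  0.0054] [283. 273.]
scene blank 0.67 [0.4837 0.0298 0.0029] [245. 203.]
scene blank 0.65 [ 0.5376 -0.1586  0.0651] [255. 220.]
scene cradle 0.77 [ 0.5355 -0.1625  0.0633] [255. 221.]
scene cradle 0.4 [ 0.5347 -0.2517 -0.0038] [250. 259.]
scene keeper_knob 0.38 [ 0.4648 -0.1351  0.0927] [232. 206.]
scene stand 0.81 [ 0.5362 -0.163  -0.0048] [254. 241.]
scene spare_blank 0.83 [ 5.583e-01  2.329e-01 -1.000e-04] [273. 176.]
top blank 0.87 [0.478  0.0332 0.0095] [236. 200.]
top blank 0.79 [ 0.541  -0.1561  0.0634] [294. 179.]
top blank 0.72 [ 0.6306 -0.31    0.006 ] [338. 154.]
top cradle 0.68 [ 0.5424 -0.1606  0.0625] [295. 179.]
top cradle_mouth 0.8 [ 0.5422 -0.1328  0.1131] [288. 177.]
top cradle_mouth 0.23 [ 0.4575  0.3227 -0.0057] [149. 208.]
top keeper_knob 0.41 [ 0.4638 -0.1414  0.0945] [291. 203.]
top stand 0.72 [ 0.5372 -0.1571  0.063 ] [294. 180.]
top stand 0.69 [ 0.538  -0.1611  0.0023] [294. 182.]
top spare_blank 0.74 [0.5594 0.2323 0.    ] [176. 177.]
```

View pics/both.png

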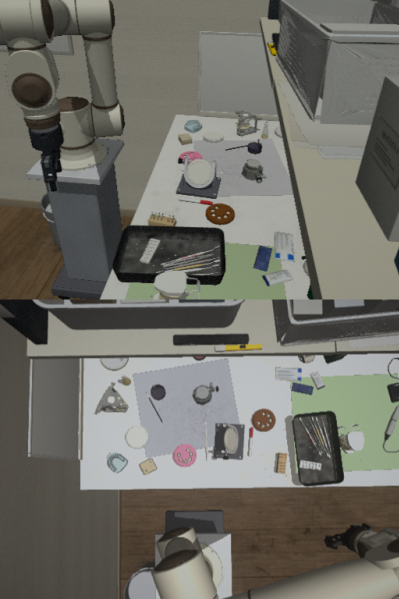

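The stand with the white blank is at top-view pixel (294,179) and scene pixel (255,220). The look-alikes are pink at top (236,200), brown at top (338,154) and the plain white spare at top (176,177). I choose the white one in the inclined stand. The front faces -y, so the plunger is on the -x side.

servo_tool --moves '[[[0, 0, 0], [0.031, -0.02, -0.006], 100], [[0, 0, 0], [0.031, -0.02, -0.006], 100], [[0, 0, 0], [0.031, -0.02, -0.006], 100], [[0, 0, 0], [0.031, -0.02, -0.006], 100], [[0, 0, 0], [0.031, -0.02, -0.006], 100], [[0, 0, 0], [0.031, -0.02, -0.006], 100], [[0, 0, 0], [0.031, -0.02, -0.006], 100], [[0, 0, 0], [0.031, -0.02, -0.006], 100], [[0, 0, 0], [0.031, -0.02, -0.006], 100], [[0, 0, 0], [0.031, -0.02, -0.006], 100], [[0, 0, 0], [0.031, -0.02, -0.006], 100], [[0, 0, 0], [0.031, -0.02, -0.006], 100]]'

```text
time: 1.9
ee_pos: [0.4582, -0.1573, 0.3037]
tcp_rot: [180.0, -0.0, 20.7]
wrist_force: [0.0, -0.7, 0.4]
opening: 0.0855
grasp_force: 0.0
```

servo_tool --moves '[[[0, 0, 7], [0, 0, 0], 100], [[0, 0, 7], [0, 0, 0], 100], [[0, 0, 6.6], [0, 0, 0], 100], [[0, 0, 0], [0, 0, 0], 100]]'

```text
time: 2.3
ee_pos: [0.4576, -0.1586, 0.3033]
tcp_rot: [180.0, -0.0, -0.0]
wrist_force: [-0.2, -0.5, 0.7]
opening: 0.0852
grasp_force: 0.0
```

Run:
```python
from h import *
o=get_obs(); print(o["q"].round(1),o["ee_pos"],o["tcp_rot"])
k=calibration("wrist"); im,d=camera("wrist"); np.savez("w1.npz",d=d,**{a:np.array(b) for a,b in k.items() if not isinstance(b,str)},im=im)
print(k)
R=np.array(k["R"]);t=np.array(k["t"])
for n in("blank","cradle","cradle_mouth","keeper_knob","stand"):
    for r in mark_of(n,"wrist")[:2]: print(n,round(r["score"],2),(R.T@(np.array(r["xyz"])-t)).round(4))
s=cv2.imread("pics/scene0.png")[160:280,190:330]
cv2.imwrite("pics/c1.png",np.vstack([im[:,:,::-1],cv2.resize(s,(512,216*2//2))[:216]]))
```

```text
[-19.1  -1.8  11.3 103.1   0.  160.9] [ 0.45756811 -0.1585612   0.30331219] [ 1.79999260e+02 -3.71105482e-03 -2.43809448e-03]
{'camera_matrix': array([[297.31863964,   0.        , 254.49515661],
       [  0.        , 297.31863964, 191.66886673],
       [  0.        ,   0.        ,   1.        ]]), 'R': array([[-1.41205714e-03, -9.99998776e-01, -6.73875626e-04],
       [-9.58420962e-01,  1.16105229e-03,  2.85355762e-01],
       [-2.85354630e-01,  1.04879517e-03, -9.58421429e-01]]), 't': array([-0.15803295,  0.38036838,  0.57925888])}
blank 0.93 [0.48   0.0301 0.0094]
blank 0.91 [ 0.6282 -0.3082  0.0105]
keeper_knob 0.52 [ 0.4637 -0.1362  0.094 ]
```

View pics/c1.png

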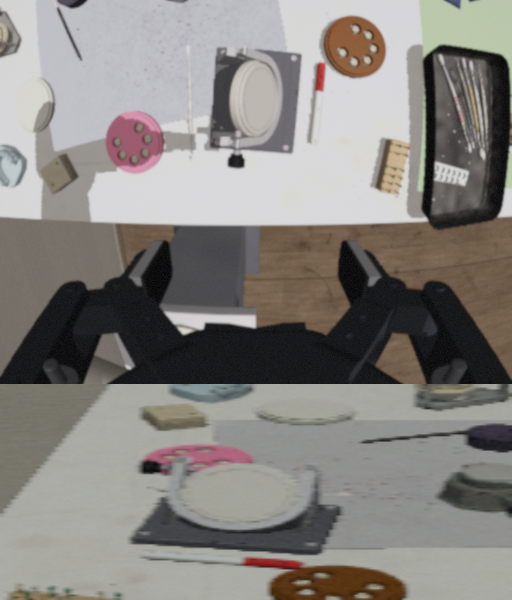

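```bash
cat >> h.py <<'E'
def cloud(d,k):
    K=k["camera_matrix"]; v,u=np.mgrid[:384,:512]; x=(u-K[0,2])/K[0,0]; y=(v-K[1,2])/K[1,1]; r=np.hypot(x,y)+1e-9
    s=np.tan(r)/r; P=np.dstack([x*s*d,y*s*d,d]); return (P-k["t"])@k["R"]
E
python3 - <<'E'
from h import *
k=np.load("w1.npz"); P=cloud(k["d"],k); im=k["im"].astype(int)
z=P[...,2]; reg=np.zeros(z.shape,bool); reg[30:180,190:320]=1; reg&=k["d"]>0
table=P[np.logical_and.reduce([reg,abs(z)<.006])]; print("table z",np.median(table[:,2]))
dark=im.sum(2)<330
pl=P[reg&(z>.008)&(z<.02)&dark]; r=cv2.minAreaRect(pl[:,:2].astype(np.float32)); print("plate",len(pl),r,np.median(pl[:,2]))
bx=reg&(z>.03)&(im.min(2)>150); 
q=P[bx]; print(len(q))
# RANSAC plane for the face
rng=np.random.default_rng(0); best=None
for _ in range(500):
    a=q[rng.choice(len(q),3,0)]; n=np.cross(a[1]-a[0],a[2]-a[0]); l=np.linalg.norm(n)
    if l<1e-6: continue
    n/=l; m=abs((q-a[0])@n)<.0015
    if best is None or m.sum()>best.sum(): best=m
f=q[best]; c=f.mean(0); n=np.linalg.svd(f-c)[2][2]; n*=np.sign(n[2]); print("face",len(f),c,n)
print("front horiz yaw",np.degrees(np.arctan2(n[1],n[0])),"elev",np.degrees(np.arcsin(n[2])))
m=cut_out("keeper_knob","wrist")
for a in m[:2]: g=P[a["mask"]&(z>.05)]; print("knob",a["score"],g.min(0),g.max(0),g.mean(0))
# face in plane coords
e=np.cross([0,0,1],n); e/=np.linalg.norm(e); u=np.cross(n,e); U=np.c_[(f-c)@e,(f-c)@u]
(cc,rr)=cv2.minEnclosingCircle(U.astype(np.float32)); print("circle",rr,c+cc[0]*e+cc[1]*u, np.ptp(U,0))
E
```

```text
table z 0.0008819135082732226
plate 2355 ((0.5361570715904236, -0.17379261553287506), (0.15388132631778717, 0.14542731642723083), 85.65492248535156) 0.014572331499442516
3868
face 2203 [ 0.53738966 -0.16370119  0.07469061] [-0.06243317 -0.85421426  0.51615899]
front horiz yaw -94.18022535228282 elev 31.07495482019203
knob 0.81 [ 0.45756506 -0.15908191  0.09404695] [ 0.52962408 -0.1273203   0.44652732] [ 0.471983   -0.13760158  0.10516099]
knob 0.55 [ 0.4912302  -0.18045397  0.05008818] [ 0.58621555 -0.13083546  0.44652732] [ 0.53878591 -0.15503763  0.08748506]
circle 0.07056571543216705 [ 0.5269293 -0.1552448  0.0874202] [0.13590708 0.09866085]
```

Wrist view: the blank in the stand is at (255,95), the knob at (236,160), the pink look-alike at (135,142), the brown one at (355,45) and the spare at (35,105). The stand is yawed about -4.3°, and the knob is near (0.465, -0.137, 0.095). I'll grip the knob from above.

servo_tool --moves '[[[0, 0, 4.3], [0.0, -0.0, 0.02], 100], [[0, 0, 0], [0.003, -0.022, 0.035], 100], [[0, 0, 0], [0, 0, 0.04], 100], [[0, 0, 0], [0, 0, 0.04], 100], [[0, 0, 0], [0, 0, 0.04], 100], [[0, 0, 0], [0, 0, 0.03], 100], [[0, 0, 0], [0, 0, 0.024], 100], [[0, 0, 0], [0, 0, 0], 100]]'

```text
time: 3.45
ee_pos: [0.4601, -0.1365, 0.0711]
tcp_rot: [-179.9, 0.3, -4.2]
wrist_force: [0.7, 0.0, -0.8]
opening: 0.0852
grasp_force: 0.0
```

servo_tool --moves '[[[0, 0, 0], [0, 0, 0], 0], [[0, 0, 0], [0, 0, 0], 0], [[0, 0, 0], [0, 0, 0], 0], [[0, 0, 0], [0, 0, 0], 0], [[0, 0, 0], [0, 0, 0], 0], [[0, 0, 0], [0, 0, 0], 0], [[0, 0, 0], [0, 0, 0], 0], [[0, 0, 0], [0, 0, 0], 0]]' --force 30

```text
time: 4.25
ee_pos: [0.4626, -0.1363, 0.0753]
tcp_rot: [-179.9, -0.1, -4.2]
wrist_force: [0.4, 5.2, 4.6]
opening: 0.0209
grasp_force: 29.1
```

servo_tool --moves '[[[0, 0, 0], [-0.004, 0, 0], 0], [[0, 0, 0], [-0.004, 0, 0], 0], [[0, 0, 0], [-0.004, 0, 0], 0], [[0, 0, 0], [-0.003, 0, 0], 0], [[0, 0, 0], [0, 0, 0], 0], [[0, 0, 0], [0, 0, 0], 0]]'

```text
time: 4.85
ee_pos: [0.4489, -0.1352, 0.0755]
tcp_rot: [-179.9, -0.2, -4.2]
wrist_force: [6.1, 5.6, 1.1]
opening: 0.0211
grasp_force: 29.7
```

servo_tool --moves '[[[0, 0, 0], [-0.002, 0, 0], 0], [[0, 0, 0], [0, 0, 0], 0], [[0, 0, 0], [0, 0, 0], 0]]'

```text
time: 5.15
ee_pos: [0.4488, -0.1352, 0.0757]
tcp_rot: [-179.9, -0.5, -4.2]
wrist_force: [17.2, 5.5, -3.9]
opening: 0.0208
grasp_force: 29.8
```

servo_tool --moves '[[[0, 0, 0], [0.002, 0, 0], 60], [[0, 0, 0], [0, 0, 0], 60], [[0, 0, 0], [0, 0, 0], 60], [[0, 0, 0], [0, 0, 0], 60], [[0, 0, 0], [0, 0, -0.025], 60], [[0, 0, 0], [0, 0, -0.05], 60], [[0, 0, 0], [0, 0, -0.05], 60]]'

```text
time: 5.85
ee_pos: [0.4462, -0.1357, 0.2002]
tcp_rot: [-180.0, 0.1, -4.2]
wrist_force: [1.0, 0.2, 0.6]
opening: 0.0513
grasp_force: 0.0
```

servo_tool --moves '[[[-7.5, 0, 0], [0, 0, 0], 60], [[-7.5, 0, 0], [0, 0, 0], 60], [[-7.5, 0, 0], [0, 0, 0], 60], [[-7.5, 0, 0], [0, 0, 0], 60], [[0, 0, 0], [0.0306, -0.0174, -0.002], 60], [[0, 0, 0], [0.0306, -0.0174, -0.002], 60], [[0, 0, 0], [0.0306, -0.0174, -0.001], 60], [[0, 0, 0], [0, 0, 0], 60], [[0, 0, 0], [0, 0, 0], 60]]'

```text
time: 6.75
ee_pos: [0.5392, -0.1393, 0.1775]
tcp_rot: [151.8, 0.1, -0.4]
wrist_force: [-0.4, 0.9, 0.6]
opening: 0.0511
grasp_force: 0.0
```

Run:
```python
from h import *
o=get_obs(); print(o["q"].round(1),o["ee_pos"],o["tcp_rot"])
k=calibration("wrist"); im,d=camera("wrist"); np.savez("w2.npz",d=d,**{a:np.array(b) for a,b in k.items() if not isinstance(b,str)},im=im)
R=np.array(k["R"]);t=np.array(k["t"])
for n in("blank","cradle","cradle_mouth","keeper_knob","stand"):
    for r in mark_of(n,"wrist")[:2]: print(n,round(r["score"],2),(R.T@(np.array(r["xyz"])-t)).round(4))
cv2.imwrite("pics/c2.png",im[:,:,::-1])
```

```text
[ -0.5   2.9  -1.8  85.4 -28.2 179.9] [ 0.5391574  -0.13926472  0.17754858] [ 1.51824312e+02  1.19079711e-01 -4.48374940e-01]
blank 0.85 [ 0.5373 -0.161   0.0676]
blank 0.85 [0.4788 0.029  0.009 ]
keeper_knob 0.86 [ 0.4534 -0.1357  0.0962]
stand 0.65 [ 0.5413 -0.1598  0.0014]
```

View pics/c2.png

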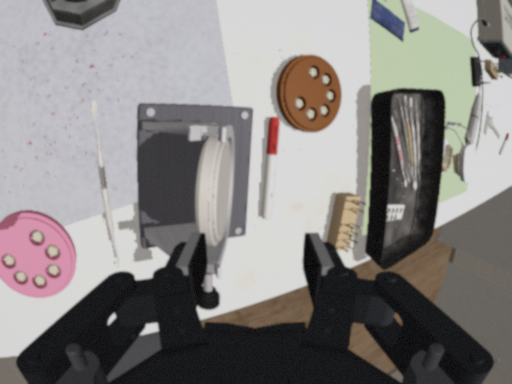

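Wrist view: the blank is at (215,190) in the cradle and the plunger knob is pulled out at (207,298). Joint 6 is at its limit, so I'll turn the tool half way round, which leaves room for the later flip.

servo_tool --moves '[[[0, 0, -8.57], [0, 0, 0], 60], [[0, 0, -8.57], [0, 0, 0], 60], [[0, 0, -8.57], [0, 0, 0], 60], [[0, 0, -8.57], [0, 0, 0], 60], [[0, 0, -8.57], [0, 0, 0], 60], [[0, 0, -8.57], [0, 0, 0], 60], [[0, 0, -8.57], [0, 0, 0], 60], [[0, 0, -8.57], [0, 0, 0], 60], [[0, 0, -8.57], [0, 0, 0], 60], [[0, 0, -8.57], [0, 0, 0], 60], [[0, 0, -8.57], [0, 0, 0], 60]]'

```text
time: 8.15
ee_pos: [0.5391, -0.1394, 0.1787]
tcp_rot: [-177.6, 28.1, 94.8]
wrist_force: [0.5, 0.6, -0.2]
opening: 0.0513
grasp_force: 0.0
```

servo_tool --moves '[[[0, 0, -8.57], [0, 0, 0], 60], [[0, 0, -8.57], [0, 0, 0], 60], [[0, 0, -8.57], [0, 0, 0], 60], [[0, 0, -8.57], [0, 0, 0], 60], [[0, 0, -8.57], [0, 0, 0], 60], [[0, 0, -8.57], [0, 0, 0], 60], [[0, 0, -8.57], [0, 0, 0], 60], [[0, 0, -8.57], [0, 0, 0], 60], [[0, 0, -8.57], [0, 0, 0], 60], [[0, 0, -8.57], [0, 0, 0], 60], [[0, 0, 0], [0, 0, 0], 60]]'

```text
time: 9.25
ee_pos: [0.5391, -0.1394, 0.1787]
tcp_rot: [-151.8, -0.0, 179.6]
wrist_force: [0.2, -0.8, 0.1]
opening: 0.0507
grasp_force: 0.0
```

```bash
cat >> h.py <<'E'
YAW=-4.3; a=np.radians(YAW); Cz=Ro.from_euler("z",YAW,degrees=True)
C=Cz.as_matrix()@np.array([[0,.5,.866025],[-1,0,0],[0,-.866025,.5]]).T   # columns x_c,y_c,z_c
def setC(c0): global c; c=np.array(c0)
c=np.array([.5385,-.1597,.066])
def goal(xc,yc,zc,flip):  # flip=0: tool y=-z_c ; 1: tool y=+z_c ; returns turn (tool rotvec deg), shift (in the tool axes after the turn)
    s=1 if flip else -1
    T=np.c_[-s*C[:,1],s*C[:,2],-C[:,0]]
    o=get_obs(); R=Ro.from_euler("xyz",o["tcp_rot"],degrees=True).as_matrix()
    dR=Ro.from_matrix(R.T@T).as_rotvec(degrees=True); dp=c+C@np.array([xc,yc,zc])-o["ee_pos"]
    print("q",o["q"].round(1),"in cradle mm",(C.T@(o["ee_pos"]-c)*1e3).round(1)); print("turn",dR.round(2),"then shift mm",(T.T@dp*1e3).round(1))
E
sed -i 's/^C=.*/C=Cz.as_matrix()@np.array([[0,-1,0],[.5,0,-.866025],[.866025,0,.5]])/' h.py
python3 - <<'E'
from h import *
print(C.round(3)); goal(.13,0,0,0)
k=np.load("w2.npz"); P=cloud(k["d"],k); im=k["im"].astype(int)
L=(P-c)@C  # cradle coords
m=(k["d"]>0)&(im.min(2)>140)&(np.linalg.norm(L,axis=2)<.09)&(abs(L[...,2]-.008)<.004)&(np.hypot(L[...,0],L[...,1])<.06)
q=L[m]; print(len(q),q.min(0),q.max(0),q.mean(0))
n=np.linalg.svd(q-q.mean(0))[2][2]; print("face normal in cradle",n)
for x in np.arange(-30,51,10):
    s=q[abs(q[:,0]*1e3-x)<4]
    if len(s): print(x,(np.percentile(s[:,1],[2,98])*1e3).round(1),len(s),(s[:,2].mean()*1e3).round(1))
m=(k["d"]>0)&(np.linalg.norm(L,axis=2)<.1)&(abs(L[...,0]-.054)<.006); q=L[m]; print("mouth",(q[:,1].min(),q[:,1].max(),q[:,2].min(),q[:,2].max()))
E
```

```text
[[ 0.037 -0.997 -0.065]
 [ 0.499  0.075 -0.864]
 [ 0.866  0.     0.5  ]]
q [ -0.5   2.7  -1.9  85.4 -28.2  -0.2] in cradle mm [107.7   0.9  38.8]
turn [1.83 1.89 3.44] then shift mm [ -0.9  38.8 -22.3]
2117 [-0.05638077 -0.05678237  0.00400504] [0.05005404 0.0570203  0.01154837] [ 0.00767655 -0.00228226  0.00758933]
face normal in cradle [-0.03738067 -0.0020073  -0.99929908]
-30 [-42.6  43.5] 120 8.6
-20 [-50.   50.4] 119 8.4
-10 [-53.   52.4] 128 8.2
0 [-54.5  54.8] 125 8.2
10 [-53.   52.1] 139 7.9
20 [-52.9  54.6] 189 7.7
30 [-49.2  46.7] 208 7.0
40 [-30.6  29.9] 294 6.3
50 [-17.1  17.6] 73 4.7
mouth (np.float64(-0.05732747007660815), np.float64(0.056204354381059266), np.float64(-0.011956334516925377), np.float64(0.014359157382724596))
```

servo_tool --moves '[[[1.83, 1.89, 3.44], [0, 0, 0], 60], [[0, 0, 0], [-0.001, 0.02, -0.011], 60], [[0, 0, 0], [0, 0.0188, -0.011], 60], [[0, 0, 0], [0, 0, 0], 60], [[0, 0, 0], [0, 0, 0], 60], [[0, 0, 0], [0, 0, 0], 60]]'

```text
time: 9.85
ee_pos: [0.5436, -0.0954, 0.1781]
tcp_rot: [-150.0, 0.1, 175.5]
wrist_force: [0.9, -0.3, 0.1]
opening: 0.0515
grasp_force: 0.0
```

Run:
```python
from h import *
goal(.008,0,0,0)
```

```text
q [  4.8   6.8   1.9  90.3 -29.6  10.7] in cradle mm [129.3  -0.3   0.2]
turn [-0.   -0.03 -0.23] then shift mm [  0.3   0.2 121.3]
```

servo_tool --moves '[[[0, 0, -0.2], [0, 0, 0.025], 60], [[0, 0, 0], [0, 0, 0.03], 60], [[0, 0, 0], [0, 0, 0.03], 60], [[0, 0, 0], [0, 0, 0.02], 60], [[0, 0, 0], [0, 0, 0.016], 60], [[0, 0, 0], [0, 0, 0], 60], [[0, 0, 0], [0, 0, 0], 60], [[0, 0, 0], [0, 0, 0], 60]]'

```text
time: 10.65
ee_pos: [0.5397, -0.1552, 0.0743]
tcp_rot: [-150.0, 0.0, 175.7]
wrist_force: [0.1, 0.0, 0.9]
opening: 0.0514
grasp_force: 0.0
```

servo_tool --moves '[[[0, 0, 0], [0, 0, 0], 0], [[0, 0, 0], [0, 0, 0], 0], [[0, 0, 0], [0, 0, 0], 0], [[0, 0, 0], [0, 0, 0], 0], [[0, 0, 0], [0, 0, 0], 0], [[0, 0, 0], [0, 0, 0], 0], [[0, 0, 0], [0, 0, 0], 0]]' --force 40

```text
time: 11.35
ee_pos: [0.5395, -0.155, 0.0737]
tcp_rot: [-150.0, -0.0, 175.8]
wrist_force: [-1.0, 3.7, 6.0]
opening: 0.0155
grasp_force: 39.6
```

Run:
```python
from h import *
goal(.12,0,0,0); o=get_obs(); print((C.T@o["wrist_force"]).round(1),o["torque"].round(2))
```

```text
q [ -1.3   6.4 -10.1  75.2 -29.9   3.3] in cradle mm [ 9.  -0.7 -0.3]
turn [0.01 0.03 0.09] then shift mm [   0.7   -0.3 -111. ]
[ 7.   1.3 -0.1] [ 0.58  0.07 -0.07]
```

servo_tool --moves '[[[0, 0, 0], [0, 0, -0.005], 0], [[0, 0, 0], [0, 0, -0.008], 0], [[0, 0, 0], [0, 0, -0.012], 0], [[0, 0, 0], [0, 0, 0], 0]]'

```text
time: 11.75
ee_pos: [0.5409, -0.142, 0.0964]
tcp_rot: [-150.0, 0.0, 175.8]
wrist_force: [0.8, 0.8, -1.2]
opening: 0.0157
grasp_force: 39.3
```

Free and moving easily. Lift clear next.

servo_tool --moves '[[[0, 0, 0], [0, 0, -0.015], 0], [[0, 0, 0], [0, 0, -0.02], 0], [[0, 0, 0], [0, 0, -0.025], 0], [[0, 0, 0], [0, 0, -0.025], 0], [[0, 0, 0], [0, 0, -0.015], 0], [[0, 0, 0], [0, 0, 0], 0], [[0, 0, 0], [0, 0, 0], 0]]'

```text
time: 12.45
ee_pos: [0.544, -0.0927, 0.1808]
tcp_rot: [-150.0, -0.1, 175.8]
wrist_force: [-1.4, -0.3, -2.2]
opening: 0.0158
grasp_force: 39.7
```

Run:
```python
from h import *
goal(.13,-.0007,0,0); o=get_obs(); print(o["wrist_force"].round(1),o["torque"].round(2),o["opening"])
k=calibration("wrist"); im,d=camera("wrist"); P=cloud(d,{a:np.array(b) for a,b in k.items()if not isinstance(b,str)})
Rt=Ro.from_euler("xyz",o["tcp_rot"],degrees=True).as_matrix(); T=(P-o["ee_pos"])@Rt
np.savez("w3.npz",T=T,im=im)
s,dd=camera("scene"); s2=s[120:260,170:350][:,:,::-1]
for n in ("blank",):
    for r in mark_of(n,"scene")[:3]: X=w(r["xyz"],"scene"); print(n,round(r["score"],2),X.round(4),(C.T@(X-c)).round(4))
cv2.imwrite("pics/c3.png",np.hstack([im[:,:,::-1],cv2.resize(s2,(288,224)).copy() if 0 else np.vstack([cv2.resize(s2,(288,224)),np.zeros((160,288,3),np.uint8)])]))
```

```text
q [  5.1   6.9   2.3  90.8 -29.5  10.7] in cradle mm [133.   -0.4  -0.8]
turn [ 0.01 -0.03  0.14] then shift mm [-0.3 -0.8  3. ]
[-1.4 -0.3 -2.2] [ 0.73 -0.03  0.03] 0.015783605296118042
blank 0.83 [0.4799 0.0328 0.0029] [ 0.0391  0.0728 -0.194 ]
blank 0.77 [ 0.6264 -0.3131  0.0036] [-0.1272 -0.0992  0.0955]
blank 0.66 [ 0.542  -0.0937  0.1721] [ 0.1249  0.0014 -0.0041]
```

View pics/c3.png

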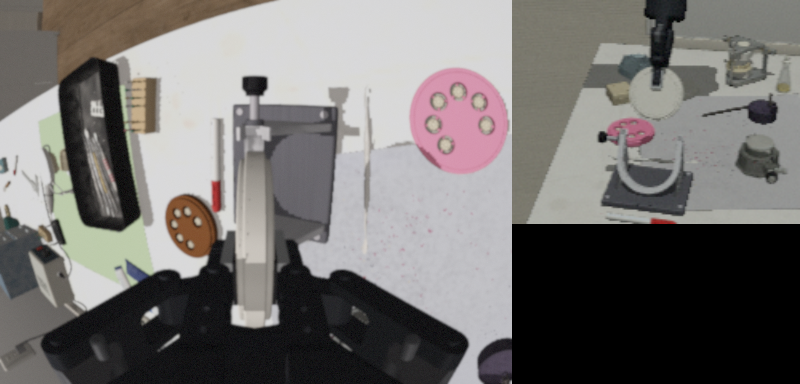

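The blank is held square at wrist pixel (255,230), clear of the empty cradle. Now the flip.

servo_tool --moves '[[[0, 0, -5], [0, 0, 0], 0], [[0, 0, -8.5], [0, 0, 0], 0], [[0, 0, -8.5], [0, 0, 0], 0], [[0, 0, -8.5], [0, 0, 0], 0], [[0, 0, -8.5], [0, 0, 0], 0], [[0, 0, -8.5], [0, 0, 0], 0], [[0, 0, -8.5], [0, 0, 0], 0], [[0, 0, -8.5], [0, 0, 0], 0], [[0, 0, -8.5], [0, 0, 0], 0], [[0, 0, -8.5], [0, 0, 0], 0], [[0, 0, -8.5], [0, 0, 0], 0]]'

```text
time: 13.7
ee_pos: [0.5435, -0.0933, 0.1805]
tcp_rot: [179.6, -30.0, -93.8]
wrist_force: [0.6, -0.0, -2.2]
opening: 0.0152
grasp_force: 39.6
```

servo_tool --moves '[[[0, 0, -8.5], [0, 0, 0], 0], [[0, 0, -8.5], [0, 0, 0], 0], [[0, 0, -8.5], [0, 0, 0], 0], [[0, 0, -8.5], [0, 0, 0], 0], [[0, 0, -8.5], [0, 0, 0], 0], [[0, 0, -8.5], [0, 0, 0], 0], [[0, 0, -8.5], [0, 0, 0], 0], [[0, 0, -8.5], [0, 0, 0], 0], [[0, 0, -8.5], [0, 0, 0], 0], [[0, 0, -8.5], [0, 0, 0], 0], [[0, 0, -5], [0, 0, 0], 0], [[0, 0, 0], [0, 0, 0], 0]]'

```text
time: 14.9
ee_pos: [0.5436, -0.0933, 0.1806]
tcp_rot: [150.0, 0.2, -4.2]
wrist_force: [-0.2, -0.5, -1.7]
opening: 0.0157
grasp_force: 39.6
```

Run:
```python
from h import *
k=calibration("wrist"); im,d=camera("wrist"); P=cloud(d,{a:np.array(b) for a,b in k.items()if not isinstance(b,str)}); L=(P-c)@C*1e3
goal(.075,.0007,.0005,1); o=get_obs(); print(o["wrist_force"].round(1),o["torque"].round(2),o["opening"])
# held blank: width per height, faces
b=(d>0)&(im.min(2)>120)&(abs(L[...,2])<14)&(abs(L[...,1])<58)&(L[...,0]>65)&(L[...,0]<180)
for x in range(70,170,10):
    q=L[b&(abs(L[...,0]-x)<4)]
    if len(q)>5: print(x,len(q),np.percentile(q[:,1],[1,99]).round(1),np.percentile(q[:,2],[2,50,98]).round(1))
a=(d>0)&(abs(L[...,0]-50)<8)&(abs(L[...,1])<70)&(abs(L[...,2])<20); q=L[a]
for s in(-1,1):
    p=q[q[:,1]*s>30]
    if len(p)>5: print("arm",s,len(p),np.percentile(p,[2,98],axis=0).round(1))
cv2.imwrite("pics/c4.png",im[:,:,::-1])
```

```text
q [   5.     6.9    2.3   90.8  -29.5 -169.2] in cradle mm [ 1.327e+02 -1.000e-01 -4.000e-01]
turn [ 0.    0.1  -0.01] then shift mm [-0.8  0.9 57.7]
[-0.4  0.1 -2.6] [ 0.67 -0.03  0.  ] 0.015664590583978247
120 15 [-48.7 -44.1] [-3.1  0.3  7.2]
130 75 [-48.6 -42.8] [-3.1  3.7  7.9]
140 319 [-47.2 -10.1] [-6.8  1.3 12.1]
150 568 [-43.7 -10.4] [-7.   0.8  8. ]
160 1117 [-36.9  30.6] [-7.3  0.7  7.9]
arm -1 505 [[ 42.4 -57.6 -17.5]
 [ 54.9 -47.7  13.8]]
```

View pics/c4.png

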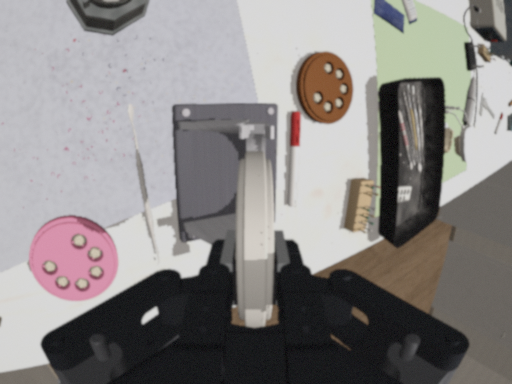

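Flipped; blank at (255,240), still square. Slide it down.

servo_tool --moves '[[[0, 0, 0], [-0.0003, 0.0007, 0.01], 0], [[0, 0, 0], [0, 0, 0.015], 0], [[0, 0, 0], [0, 0, 0.015], 0], [[0, 0, 0], [0, 0, 0.015], 0], [[0, 0, 0], [0, 0, 0.01], 0], [[0, 0, 0], [0, 0, 0], 0]]'

```text
time: 15.55
ee_pos: [0.5401, -0.1266, 0.1238]
tcp_rot: [150.0, 0.2, -4.3]
wrist_force: [0.3, 0.6, -2.0]
opening: 0.0156
grasp_force: 39.5
```

servo_tool --moves '[[[0, 0, 0], [0, 0, 0.008], 0], [[0, 0, 0], [0, 0, 0.008], 0], [[0, 0, 0], [0, 0, 0.008], 0], [[0, 0, 0], [0, 0, 0.008], 0], [[0, 0, 0], [0, 0, 0], 0]]'

```text
time: 16.05
ee_pos: [0.5397, -0.1423, 0.0967]
tcp_rot: [150.0, 0.1, -4.3]
wrist_force: [1.6, -0.2, -3.4]
opening: 0.0154
grasp_force: 39.4
```

Run:
```python
from h import *
goal(.009,.0007,.0005,1); o=get_obs(); print((C.T@o["wrist_force"]).round(1),o["torque"].round(2),o["opening"])
```

```text
q [  -0.     6.1   -7.8   78.6  -29.9 -175.1] in cradle mm [35.3  0.1  0.2]
turn [0.01 0.07 0.09] then shift mm [-0.6  0.3 26.3]
[-3.  -1.6 -1.7] [ 0.68 -0.42  0.14] 0.0154361996892213
```

servo_tool --moves '[[[0, 0, 0], [0.0003, 0, 0.006], 0], [[0, 0, 0], [0, 0, 0.006], 0], [[0, 0, 0], [0, 0, 0.006], 0], [[0, 0, 0], [0, 0, 0.005], 0], [[0, 0, 0], [0, 0, 0.002], 0], [[0, 0, 0], [0, 0, 0], 0]]'

```text
time: 16.65
ee_pos: [0.539, -0.1545, 0.0757]
tcp_rot: [150.0, 0.1, -4.2]
wrist_force: [0.2, -0.0, -2.4]
opening: 0.0152
grasp_force: 39.6
```

servo_tool --moves '[[[0, 0, 0], [0, 0, 0.002], 0], [[0, 0, 0], [0, 0, 0], 0]]'

```text
time: 16.85
ee_pos: [0.5392, -0.1553, 0.0743]
tcp_rot: [150.0, 0.1, -4.2]
wrist_force: [0.6, -0.0, -1.9]
opening: 0.0156
grasp_force: 39.6
```

Run:
```python
from h import *
goal(.009,.0007,.0005,1); o=get_obs(); print((C.T@o["wrist_force"]).round(1),o["torque"].round(2),o["opening"])
```

```text
q [  -1.4    6.4  -10.1   75.3  -30.  -176.7] in cradle mm [ 9.4 -0.4  0.3]
turn [-0.    0.03  0.1 ] then shift mm [-1.1  0.2  0.4]
[-1.6 -0.6 -1. ] [ 0.64 -0.08  0.04] 0.015646530420403423
```

Press gently until it bottoms.

servo_tool --moves '[[[0, 0, 0], [0, 0, 0.001], 0], [[0, 0, 0], [0, 0, 0.001], 0], [[0, 0, 0], [0, 0, 0], 0], [[0, 0, 0], [0, 0, 0], 0]]'

```text
time: 17.25
ee_pos: [0.5397, -0.1557, 0.074]
tcp_rot: [150.0, -0.0, -4.2]
wrist_force: [-2.7, 8.1, 8.2]
opening: 0.0156
grasp_force: 41.5
```

servo_tool --moves '[[[0, 0, 0], [0, 0, -0.001], 0], [[0, 0, 0], [0, 0, 0], 60], [[0, 0, 0], [0, 0, 0], 60], [[0, 0, 0], [0, 0, 0], 60], [[0, 0, 0], [0, 0, 0], 60], [[0, 0, 0], [0, 0, -0.025], 60], [[0, 0, 0], [0, 0, -0.04], 60], [[0, 0, 0], [0, 0, -0.04], 60], [[0, 0, 0], [0, 0, -0.025], 60], [[0, 0, 0], [0, 0, 0], 60]]'

```text
time: 18.25
ee_pos: [0.5455, -0.0898, 0.1892]
tcp_rot: [150.0, -0.2, -4.1]
wrist_force: [0.6, -0.3, -0.2]
opening: 0.0508
grasp_force: 0.0
```

Run:
```python
from h import *
o=get_obs(); print(o["opening"]); goal(.13,0,0,1)
k=calibration("wrist"); im,d=camera("wrist"); P=cloud(d,{a:np.array(b) for a,b in k.items()if not isinstance(b,str)}); L=(P-c)@C*1e3
R=np.array(k["R"]);t=np.array(k["t"])
for n in("blank","blank_milled_face","cradle","keeper_knob"):
    for r in mark_of(n,"wrist")[:2]: X=R.T@(np.array(r["xyz"])-t); print(n,round(r["score"],2),X.round(4),((X-c)@C*1e3).round(1))
b=(d>0)&(im.min(2)>140)&(abs(L[...,2]-2)<9)&(abs(L[...,1])<25)&(L[...,0]>35)&(L[...,0]<70); q=L[b]; print("top",np.percentile(q,[1,50,99],axis=0).round(1))
s,_=camera("scene"); s2=s[150:260,190:320][:,:,::-1]
cv2.imwrite("pics/c5.png",np.hstack([im[:,:,::-1],np.vstack([cv2.resize(s2,(288,244)),np.zeros((140,288,3),np.uint8)])]))
```

```text
0.05084252968286717
q [   5.4    6.9    3.2   91.6  -29.5 -169. ] in cradle mm [141.9  -1.8   0.8]
turn [-0.04 -0.25  0.04] then shift mm [-1.8 -0.8 11.9]
blank 0.94 [ 0.5374 -0.1603  0.0684] [1.7 1.  1.8]
blank 0.83 [0.4786 0.0291 0.0083] [  41.9   73.9 -188. ]
blank_milled_face 0.78 [0.483  0.0316 0.0179] [  51.7   69.7 -185.7]
blank_milled_face 0.7 [ 0.6265 -0.3099  0.0176] [-113.5  -99.    99.8]
cradle 0.61 [ 0.5386 -0.1581  0.0652] [ 0.1  0.1 -1.8]
keeper_knob 0.83 [ 0.4477 -0.1355  0.095 ] [33.7 92.3 -0.5]
keeper_knob 0.33 [ 0.5365 -0.0564 -0.0022] [  -7.6    9.8 -123.2]
top [[ 38.5 -24.5  -6.8]
 [ 46.8  -4.4   0.7]
 [ 50.6  24.3   7.5]]
```

View pics/c5.png

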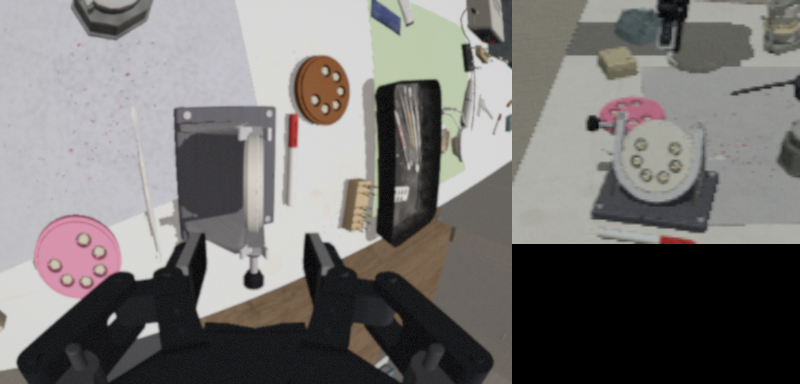

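The milled face looks out of the front (right crop, disc at (658,158)) and the blank is seated. The knob is still out at wrist (254,278). Next I re-grip the knob with the tool turned round, to keep joint 6 in range.

servo_tool --moves '[[[0, 0, 8.57], [0, 0, -0.005], 60], [[0, 0, 8.57], [0, 0, 0], 60], [[0, 0, 8.57], [0, 0, 0], 60], [[0, 0, 8.57], [0, 0, 0], 60], [[0, 0, 8.57], [0, 0, 0], 60], [[0, 0, 8.57], [0, 0, 0], 60], [[0, 0, 8.57], [0, 0, 0], 60], [[0, 0, 8.57], [0, 0, 0], 60], [[0, 0, 8.57], [0, 0, 0], 60], [[0, 0, 8.57], [0, 0, 0], 60], [[0, 0, 8.57], [0, 0, 0], 60], [[0, 0, 8.57], [0, 0, 0], 60]]'

```text
time: 19.75
ee_pos: [0.5438, -0.089, 0.1895]
tcp_rot: [-172.7, -29.2, -109.3]
wrist_force: [0.2, 0.9, -0.6]
opening: 0.0514
grasp_force: 0.0
```

servo_tool --moves '[[[0, 0, 8.57], [0, 0, 0], 60], [[0, 0, 8.57], [0, 0, 0], 60], [[0, 0, 8.57], [0, 0, 0], 60], [[0, 0, 8.57], [0, 0, 0], 60], [[0, 0, 8.57], [0, 0, 0], 60], [[0, 0, 8.57], [0, 0, 0], 60], [[0, 0, 8.57], [0, 0, 0], 60], [[0, 0, 8.57], [0, 0, 0], 60], [[0, 0, 8.57], [0, 0, 0], 60], [[0, 0, 0], [0, 0, 0], 60]]'

```text
time: 20.75
ee_pos: [0.5439, -0.089, 0.1896]
tcp_rot: [-150.0, -0.1, 175.6]
wrist_force: [-0.4, -0.3, -0.2]
opening: 0.0509
grasp_force: 0.0
```

servo_tool --moves '[[[-7.5, 0, 0], [0, 0, 0], 60], [[-7.5, 0, 0], [0, 0, 0], 60], [[-7.5, 0, 0], [0, 0, 0], 60], [[-7.5, 0, 0], [0, 0, 0], 60], [[0, 0, 0], [0, 0, 0], 60], [[0, 0, 0], [0, 0, 0], 60]]'

```text
time: 21.35
ee_pos: [0.5439, -0.0896, 0.1899]
tcp_rot: [-179.9, -0.1, 175.8]
wrist_force: [-0.5, -0.3, 0.2]
opening: 0.0517
grasp_force: 0.0
```

servo_tool --moves '[[[0, 0, 0], [0.0306, -0.0178, 0], 60], [[0, 0, 0], [0.0306, -0.0178, 0], 60], [[0, 0, 0], [0.0306, -0.0178, 0], 60], [[0, 0, 0], [0, 0, 0], 60], [[0, 0, 0], [0, 0, 0], 60]]'

```text
time: 21.85
ee_pos: [0.4487, -0.1347, 0.1905]
tcp_rot: [-179.9, -0.1, 175.9]
wrist_force: [0.5, -0.0, 0.6]
opening: 0.0508
grasp_force: 0.0
```

servo_tool --moves '[[[0, 0, 0], [0, 0, 0.03], 60], [[0, 0, 0], [0, 0, 0.03], 60], [[0, 0, 0], [0, 0, 0.03], 60], [[0, 0, 0], [0, 0, 0.025], 60], [[0, 0, 0], [0, 0, 0], 60], [[0, 0, 0], [0, 0, 0], 60]]'

```text
time: 22.45
ee_pos: [0.449, -0.1344, 0.0757]
tcp_rot: [-180.0, -0.1, 175.9]
wrist_force: [-0.2, -0.1, -0.1]
opening: 0.0508
grasp_force: 0.0
```

servo_tool --moves '[[[0, 0, 0], [0, 0, 0], 0], [[0, 0, 0], [0, 0, 0], 0], [[0, 0, 0], [0, 0, 0], 0], [[0, 0, 0], [0, 0, 0], 0], [[0, 0, 0], [0, 0, 0], 0], [[0, 0, 0], [0, 0, 0], 0], [[0, 0, 0], [0, 0, 0], 0]]' --force 35

```text
time: 23.15
ee_pos: [0.4496, -0.1351, 0.0769]
tcp_rot: [-180.0, 0.1, 175.8]
wrist_force: [1.3, 3.0, 6.6]
opening: 0.0205
grasp_force: 34.0
```

Push in (tool -x is towards the stand).

servo_tool --moves '[[[0, 0, 0], [-0.004, 0, 0], 0], [[0, 0, 0], [-0.004, 0, 0], 0], [[0, 0, 0], [-0.004, 0, 0], 0], [[0, 0, 0], [-0.002, 0, 0], 0], [[0, 0, 0], [0, 0, 0], 0], [[0, 0, 0], [0, 0, 0], 0]]'

```text
time: 23.75
ee_pos: [0.4632, -0.1362, 0.0769]
tcp_rot: [-180.0, 0.0, 175.8]
wrist_force: [-1.2, 1.8, 7.8]
opening: 0.0205
grasp_force: 34.1
```

servo_tool --moves '[[[0, 0, 0], [-0.002, 0, 0], 0], [[0, 0, 0], [0, 0, 0], 0], [[0, 0, 0], [0, 0, 0], 0]]'

```text
time: 24.05
ee_pos: [0.4636, -0.1362, 0.0767]
tcp_rot: [-180.0, -0.2, 175.8]
wrist_force: [-9.6, 2.8, 10.8]
opening: 0.0204
grasp_force: 34.3
```

servo_tool --moves '[[[0, 0, 0], [-0.001, 0, 0], 0], [[0, 0, 0], [0, 0, 0], 0], [[0, 0, 0], [0, 0, 0], 0]]'

```text
time: 24.35
ee_pos: [0.4637, -0.1362, 0.0766]
tcp_rot: [-180.0, -0.3, 175.8]
wrist_force: [-15.6, 3.2, 13.4]
opening: 0.0208
grasp_force: 34.4
```

servo_tool --moves '[[[0, 0, 0], [0.001, 0, 0], 60], [[0, 0, 0], [0, 0, 0], 60], [[0, 0, 0], [0, 0, 0], 60], [[0, 0, 0], [0, 0, 0], 60], [[0, 0, 0], [0, 0, -0.03], 60], [[0, 0, 0], [0, 0, -0.05], 60], [[0, 0, 0], [0, 0, -0.05], 60], [[0, 0, 0], [0.03, 0, -0.02], 60], [[0, 0, 0], [0, 0, 0], 60]]'

```text
time: 25.25
ee_pos: [0.4344, -0.1342, 0.2296]
tcp_rot: [-179.9, 0.2, 175.8]
wrist_force: [1.0, -0.3, 0.7]
opening: 0.0514
grasp_force: 0.0
```

Run:
```python
from h import *
k=calibration("wrist"); im,d=camera("wrist"); R=np.array(k["R"]);t=np.array(k["t"])
for n in("blank","blank_milled_face","keeper_knob"):
    for r in mark_of(n,"wrist")[:2]: X=R.T@(np.array(r["xyz"])-t); print(n,round(r["score"],2),((X-c)@C*1e3).round(1))
s,_=camera("scene")
for n in("blank_milled_face","keeper_knob","blank"):
    for r in mark_of(n,"scene")[:3]: X=w(r["xyz"],"scene"); print(n,round(r["score"],2),((X-c)@C*1e3).round(1))
s2=s[150:260,190:320][:,:,::-1]
cv2.imwrite("pics/c6.png",np.hstack([im[:,:,::-1],np.vstack([cv2.resize(s2,(288,244)),np.zeros((140,288,3),np.uint8)])]))
```

```text
blank 0.65 [ 1.9 -0.9  0.4]
blank 0.6 [  43.    72.7 -188.5]
blank_milled_face 0.86 [ 0.9 -4.4 10. ]
blank_milled_face 0.58 [  50.7   71.9 -182.1]
keeper_knob 0.84 [36.8 75.4  0.6]
blank_milled_face 0.82 [-116.7  -99.    96.7]
blank_milled_face 0.66 [-5.9 -5.1 10.8]
blank_milled_face 0.5 [  44.8   71.8 -182.2]
keeper_knob 0.61 [33.9 76.8 -0.8]
blank 0.94 [-124.3  -99.1   96.8]
blank 0.6 [-3.3  0.7 -3.6]
blank 0.55 [  36.9   67.2 -193.5]
```

View pics/c6.png

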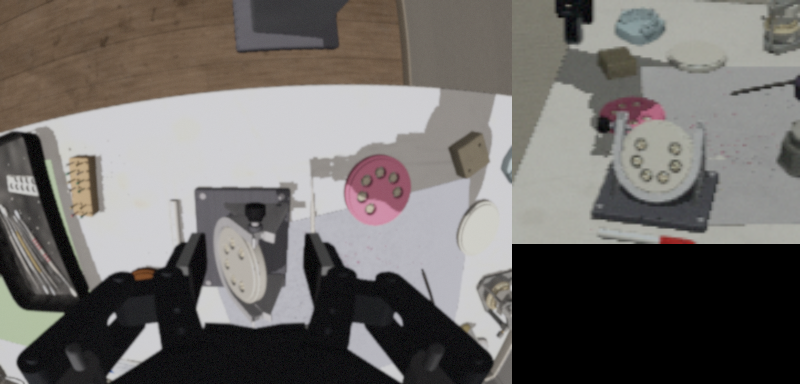

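The milled face is out at (240,262), the blank is seated, the knob is pressed in at (255,213), and the other things are where they were.

```bash
python3 -c "
from workcell import *
print(job_done())"
```

```text
the job is handed in; nothing more can be done
None
```

The blank is turned over and fully home with its milled crowns facing out of the front of the stand, the plunger is pressed in to its stop, and the job was handed in at about 26 s of the 56 s allowed.

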